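# Mount the tube carrier on the trolley rail

## Robot

A 7-joint arm with a two-finger parallel gripper is mounted at the origin on the work surface. World frame = base frame: x ahead of the robot, y to its left, z up, the work surface at z = 0. Lengths are in mm, angles in rad, forces in N, time in s.
With the tool pointing down it reaches from about 400 to 875 mm from the base axis. Payload 4.4 kg.
Tool frame: the origin (TCP) lies between the finger pads; the fingertips stand 22 mm ahead of it and the grasp point (between the pads) lies 3 mm ahead of it; z points along the fingers, y is the line along which they close (so a half turn about z gives the same grasp; the last joint's range is limited). The gripper opens to 85 mm and grips with 20 to 120 N. Pads are 22 mm wide; open, the fingers measure 114 mm over their backs; the gripper's body (76 mm by 85 mm) begins 54 mm behind the grasp point. The pads swing forward as they close: fully open they stand 13 mm farther back than shut.
Start: joints at [-1.256, 0.628, 0.038, 1.517, -0.027, 0.996, -0.02], TCP at [241.559, 603.462, 253.313] pointing down, gripper open.
Joint ranges: [-3.06, 3.06], [-0.37, 2.12], [-1.25, 1.32], [0.18, 2.47], [-1.1, 4.24], [0.23, 1.98], [-2.94, 2.94]. Speed limits (rad/s): [2.57, 2.57, 3.14, 3.14, 3.14, 3.14, 3.14].

## Interface

Orientations are given as [roll, pitch, yaw] about the fixed x, y, z axes, in that order (R = Rz(yaw) Ry(pitch) Rx(roll)).
In Python, from cell import ctrl gives the robot as it stands.
- The arm moves only by the tool step_arm, never from a script. Its argument "plan" is a list of rows, each an object of numbers: "dx", "dy", "dz": the shift along the tool's x, y, z scaled (see below); "ax", "ay", "az": the turn, a rotation vector about the tool's x, y, z scaled (see below); "gripper": the opening, from 0 (shut) to 1 (fully open). A call has 1 to 20 rows; each row shifts and turns the commanded pose from where the row before left it, along the tool's axes as they then stand; what a row does not reach is not made up. The controller multiplies each number of a shift by 0.3 m and each number of a turn by 90 degrees. A row lasts 1/8 s, in which the tool goes at most 62.5 mm and 10.7 degrees, less where a joint would pass 70% of its speed; a pose out of reach is approached as far as the arm can. A call with a number of a shift or a turn outside -1 to 1 is refused whole. A call with a gripper value outside its range is refused whole. The fingers move at their own pace and stop on an object; the grip force is fixed at half the most. Time passes only in rows, so rows that do not move let the fingers close. It gives the time, the measured TCP pose, the force, the opening and the grip force at its end, in the units of the state.
- ctrl.read_state(): the state, without advancing time (a new reading comes with each control period).
- ctrl.get_image(name): name is "scene" or "side" or "wrist"; returns a dict with "color" (480x640x3 uint8, red, green, blue), "range_z" (480x640 float32, mm along the optical axis (not along the pixel's ray), 0 where there is no reading), "fx", "fy", "cx", "cy" (pixels), "k1" (the pictures are not rectified: a ray, as slopes to the right and down, at radius r is drawn at 1 + k1 r^2 times it, then the intrinsics apply), "T" (4x4, takes a point from camera to world coordinates); the wrist camera has in their place "T_tool_cam" (4x4, takes a point from camera to tool coordinates, whose origin is the TCP and whose axes are the flange's). Camera axes: x right, y down, z forward; pixel columns grow to the right and rows downward; lengths in mm; the calibration is good to about 2 mm. A picture is of the moment at which its call begins: read the wrist's pose just before it.
- ctrl.finish_job(): hands the job in; it is judged then, once.
The state is a dict: "clock": time; "qpos": joint angles; "qd": joint speeds; "tau": joint torques, N m; "eef_pos": TCP position; "tool_rot": TCP orientation; "force": force on the tool from outside, world axes, zero at the start; "torque": the same for the moment, N m; "width": finger opening in mm; "gripper_force": force on a finger pad.
Only numpy, scipy, OpenCV 4.12 (cv2) and the standard library are available. Lean on these libraries where they do the work, as an engineer would, in place of code of your own. Each camera call takes 0.05 s, during which the arm holds its last target. There are 200 camera calls.

## Task

Slide the white tube carrier onto the dovetail rail from the rail's open end, gently and without forcing it, until its front rests against the rail's end stop. Then tighten its side clamp knob clockwise until it is firmly snug, not overtightened, and let go. Leave everything else on the trolley alone.

Things in the scene. Friction and masses are not known exactly. Their poses are not given: they have to be found in the camera images.
- carriage: Tube carrier: white plastic saddle, 120 mm long (x), 64 mm wide (y), about 0.3 kg; origin: centre of the underside; stands loose on the table. Its base is 24 mm high, with a grey grip fin, three grey-capped tubes at the rear (70 mm high) and at the front left an ear (to y = 55 mm) with the clamp knob. A dovetail groove runs under it along x, open at both ends; front (+x) goes on first.
- groove_mid (a point): Point on the groove's line, at the underside's centre (the carriage's origin). The groove is 1.2 mm wider than the rail on each side and has about 1.5 mm of play up and down. On the rail, the carrier rests on the rail's top, its underside 12 mm above the rail's origin.
- fin_grip (a point): Grip point inside the carrier's upright fin: 10 mm behind and 10 mm right of the carriage's origin (x = -10, y = -10), 52 mm above its underside. The fin is 28 mm along carriage x and 12 mm thick along y (grip across this), from 24 to 71 mm above the underside.
- front_face (a point): Centre of the carrier's front face: 60 mm ahead of the carriage's origin and 19 mm above its underside. This face meets the end stop.
- clamp_knob: Black knob on an upright axis, 32 mm ahead and 31 to 36 mm left of the carriage's origin; own origin on the axis at the underside's height. A 38 mm disc with a bar grip 40 mm long (knob x), 12 mm thick (y), 31 to 59 mm above the origin. Tightens clockwise from above; starts loose, its bar along carriage x or up to 0.15 rad clockwise of it.
- knob_grip (a point): On the knob's axis, 50 mm above the underside: grip the bar here. The knob turns freely (0.13 N m) until, after 0.2 to 0.9 rad (hidden wear), an eccentric meets the rail and the torque rises, unevenly, to 0.2 to 0.4 N m; meanwhile carrier and knob shift up to 4 mm left: let the hand follow. Snug: 0.28 rad past an early contact to 0.35 past a late one, 6 to 28 N on the rail; it then holds.
- rail: Fixed aluminium dovetail rail, 240 mm long (x); origin on the table under its middle. Carrier goes on at the open end x = -120 mm and slides to +x. Top 26 mm above the table, 32 mm wide and straight-sided for 8 mm, then narrowing to 20 mm at 10 mm height. Below it a grey base plate, 10 mm thick, 90 mm wide, that begins 35 mm in from the open end.
- rail_mouth (a point): Centre of the rail's open end (x = -120 mm), at the height of the rail's top, 26 mm. The first 16 mm of rail from here are tapered as a lead-in: 4 mm on each side and 3.5 mm on top.
- end_stop: Fixed dark steel block across the rail near its far end, 16 mm thick, 50 mm wide; its place along the rail differs from time to time. Origin: middle of the lower edge of the face that the carriage meets, 10 mm above the table; x is the rail's x.
- green_bowl: pale green open bowl, 150 mm across, 45 mm high; origin under its middle. Leave alone.
- marker: grey and black marker pen lying on the table, 120 mm long; origin under its middle. Leave alone.
- loose_tube: one capped sample tube lying on the table, 100 mm long; origin under its middle. Leave alone.
- cap_cup: small clear cup, 52 mm across, 38 mm high; origin under its middle. Leave alone.
- swab_jar: glass jar with a steel lid, 64 mm across, 75 mm high; origin under its middle. Leave alone.
- tape_roll: roll of paper tape lying flat, 64 mm across, 19 mm high; origin under its middle. Leave alone.
Not all that is in view belongs to the job. Of the things that look like the carriage, the middle-sized one is meant.

How it is judged (in metres and radians):
On the way, in this order (a step that is already met when the one before it is completed fails the run):
1. the carrier is fully on the rail, its front against the end stop (x of front_face in the frame of end_stop between -0.002 and 0.003 m and y of carriage in the frame of rail between -0.003 and 0.003 m and z of carriage in the frame of rail between 0.0095 and 0.0145 m and angle between the x axis of carriage and the x axis of rail, either way round below 0.07 rad and angle between the z axis of carriage and the z axis of rail, either way round below 0.07 rad), for 0.2 s.
2. the clamp knob is snug on the rail (all of step 1 and contact force between clamp_knob and rail above 6 N), for 0.2 s.
At the end, for the whole second after the job is handed in: The carrier is on the rail (within 3 mm of its line, aligned within 0.07 rad, underside 9.5 to 14.5 mm above the rail's origin) with its front within 2 mm of the end stop, the clamp knob presses on the rail with 6 to 28 N, and all is released and at rest (all of step 2 and contact force between clamp_knob and rail below 28 N and linear speed of carriage below 0.01 m/s and angular speed of clamp_knob below 0.5 rad/s and contact force between the fingers and carriage below 0.1 N); the robot touches nothing.
It fails at once if the carrier is pressed against the end stop with more than 22 N (contact force between carriage and end_stop above 22 N).
It fails at once if the carrier is forced on the rail: more than 25 N between carrier and rail while the clamp is loose (contact force between carriage and rail above 25 N and contact force between clamp_knob and rail below 1 N).
It fails at once if the clamp is overtightened: more than 28 N between knob and rail (contact force between clamp_knob and rail above 28 N).
It fails at once if one of the other things (bowl, marker, loose tube, cup, jar, tape roll) is moved more than 15 mm (distance of any of green_bowl, marker, loose_tube, cap_cup, swab_jar, tape_roll from where it was at the start of the episode above 0.015 m).
It also fails if it takes over 72 s, if anything falls off the work surface, if the arm or the gripper's body presses on something with over 40 N, if the wrist force passes 120 N, or if a joint passes its speed limit or range.

## Working session

There is one attempt and no reset: what is moved stays moved. The work goes in short steps, Python scripts to look and compute and a tool call to move; the robot and the scene stay as the last step left them, time stands still between calls to the robot, and variables do not carry over. Pictures are saved under pics/ and viewed, at most 10 in all, crops included, and the job is handed in when it is done.

Besides the shell and the picture viewer there is one more tool, called after "Request:" by a JSON object that holds its "method" and its "body". step_arm: Moves the arm, as the interface text tells. Shifts and turns lie within -1 to 1; 1 stands for 0.3 m of shift or 90 degrees of turn. Its arguments: {"type":"object","properties":{"plan":{"type":"array"}},"required":["plan"]}

```bash
mkdir -p pics; cat > h.py <<'E'
import numpy as np, cv2, pickle
from cell import ctrl
from scipy.spatial.transform import Rotation as R
def grab(n):
    s=ctrl.read_state(); d=ctrl.get_image(n)
    if n=="wrist":
        T=np.eye(4);T[:3,:3]=R.from_euler('xyz',s['tool_rot']).as_matrix();T[:3,3]=s['eef_pos'];d['T']=T@np.array(d['T_tool_cam'])
    return d
def cloud(d):
    v,u=np.mgrid[0:480,0:640].astype(float)
    K=np.array([[d['fx'],0,d['cx']],[0,d['fy'],d['cy']],[0,0,1]])
    x=(u-d['cx'])/d['fx'];y=(v-d['cy'])/d['fy'];a,b=x.copy(),y.copy()
    for _ in range(8):
        f=1+d['k1']*(a*a+b*b);a=x/f;b=y/f
    z=d['range_z'];P=np.stack([a*z,b*z,z],-1)
    T=np.array(d['T']);W=P@T[:3,:3].T+T[:3,3];W[z<=0]=np.nan
    return W
def save(d,n): cv2.imwrite('pics/'+n+'.png',d['color'][:,:,::-1])
E
python3 - <<'E'
from h import *
print(ctrl.read_state())
ims={}
for n in("scene","side"):
    d=grab(n);ims[n]=d;save(d,n);print(n,d['T'],d['fx'])
pickle.dump(ims,open('i.pkl','wb'))
E
```

```text
{'clock': 0.0, 'qpos': array([-1.2558149 ,  0.62934893,  0.03841359,  1.51837725, -0.02704102,
        0.99631313, -0.01998314]), 'qd': array([ 1.61181373e-04, -7.68096912e-04,  1.86170307e-03, -1.02939080e-03,
        9.32927602e-04,  2.43990692e-03,  5.22435816e-05]), 'tau': array([ 3.98118545e-04, -5.63407874e+01,  1.22619823e+00, -1.93449390e+01,
        1.09090339e-02,  1.06079917e-02, -1.05450827e-06]), 'eef_pos': array([241.29649003, 602.91287808, 252.3837588 ]), 'tool_rot': array([-3.13966240e+00, -2.51197239e-05,  2.76082847e+00]), 'force': array([ 0.06447378, -0.06051989,  0.30218857]), 'torque': array([ 0.00211583, -0.01269672, -0.00451375]), 'gripper_force': 0.0, 'width': 85.2931535552814}
scene [[ 8.77474565e-01  4.00086588e-01 -2.64516746e-01  8.35049977e+02]
 [ 4.79582275e-01 -7.39101352e-01  4.73001093e-01 -5.40372062e+02]
 [-6.26329131e-03 -5.41903971e-01 -8.40417073e-01  1.04213853e+03]
 [ 0.00000000e+00  0.00000000e+00  0.00000000e+00  1.00000000e+00]] 436.5500070522315
side [[-9.82258564e-01 -1.30224964e-01  1.34942847e-01  3.73277177e+02]
 [-1.87160457e-01  7.25996947e-01 -6.61739674e-01  7.09248361e+02]
 [-1.17930694e-02 -6.75255427e-01 -7.37489683e-01  8.64177147e+02]
 [ 0.00000000e+00  0.00000000e+00  0.00000000e+00  1.00000000e+00]] 467.95959357357594
```

View pics/scene.png

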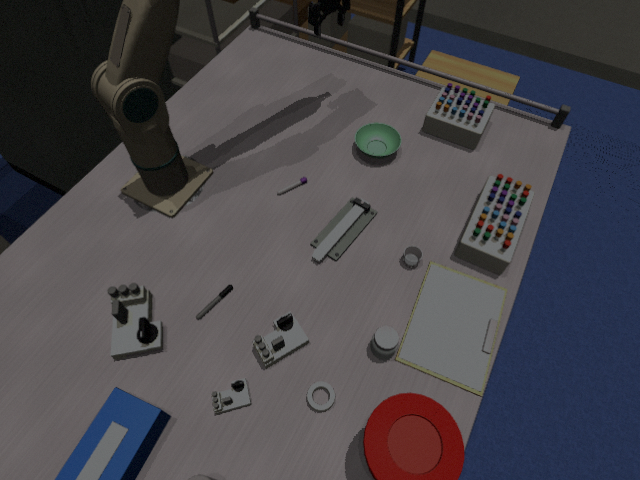

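View pics/side.png

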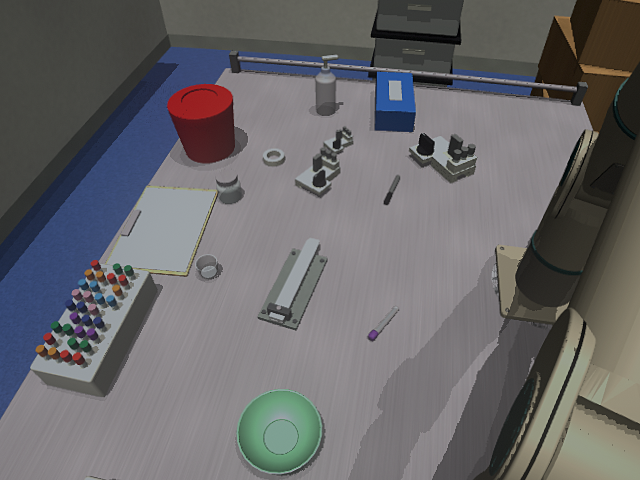

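Three objects look like the carrier in the scene image: a large one at about (135,320), one at (280,340) and a small one at (230,397). The one at (280,340) is the middle-sized, so I'll check it against the 120×64 mm size. The rail runs from its open end at about (318,258) to the stop at about (360,205).

```bash
cat > a.py <<'E'
from h import *
ims=pickle.load(open('i.pkl','rb'))
d=ims['scene'];W=cloud(d)
for n,(u0,v0,u1,v1) in dict(big=(100,275,170,365),mid=(245,305,318,372),small=(205,375,255,418)).items():
    P=W[v0:v1,u0:u1].reshape(-1,3);P=P[(P[:,2]>7)&(P[:,2]<150)]
    r=cv2.minAreaRect(P[:,:2].astype(np.float32));print(n,r,np.percentile(P[:,2],[5,50,98]))
for k in ims:
    W=cloud(ims[k])
    m=(abs(W[...,0]-620)<500)
    b=(200,305,190,265) if 0 else None
W=cloud(d)
P=W[192:266,305:382].reshape(-1,3)
for lo,hi in((6,13),(22,30),(32,80)):
    Q=P[(P[:,2]>lo)&(P[:,2]<hi)];print(lo,len(Q),cv2.minAreaRect(Q[:,:2].astype(np.float32)) if len(Q)>3 else 0,np.median(Q,0))
c=cv2.resize(d['color'][300:376,240:325],None,fx=5,fy=5,interpolation=cv2.INTER_CUBIC)
e=cv2.resize(ims['side']['color'][120:200,285:365],None,fx=4.75,fy=4.75,interpolation=cv2.INTER_CUBIC)
cv2.imwrite('pics/crop.png',np.clip(np.hstack([c[:380,:420],e[:380,:380]])[:,:,::-1]*1.6,0,255).astype(np.uint8))
E
python3 a.py
```

```text
big ((217.2439727783203, -386.107421875), (159.34100341796875, 214.32273864746094), 40.05438232421875) [24.88897586 35.30085329 96.10767931]
mid ((574.3240356445312, -278.7961730957031), (130.936767578125, 105.82329559326172), 63.00997543334961) [18.80965655 25.89748457 72.5904051 ]
small ((547.03369140625, -440.48455810546875), (80.78799438476562, 74.78704071044922), 45.28309631347656) [13.70723186 18.69138249 49.06872761]
6 1014 ((563.7734375, 98.71435546875), (186.0282440185547, 222.65481567382812), 25.69532012939453) [576.26450429  92.45272131   9.40783125]
22 739 ((553.1121215820312, 86.2115707397461), (239.79884338378906, 50.332664489746094), 78.69274139404297) [556.29970416  74.72244321  25.45797193]
32 82 ((574.3945922851562, 184.48382568359375), (17.293724060058594, 47.88935470581055), 78.83990478515625) [574.56748801 184.2401472   35.77580259]
```

View pics/crop.png

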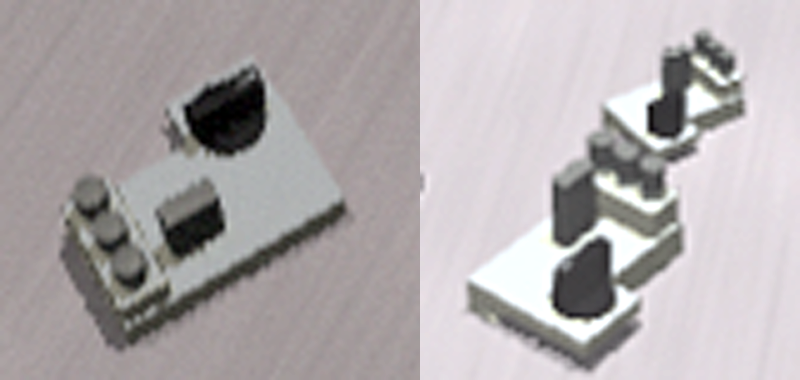

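The crop shows the middle object: white base, three rear tubes, fin, and the knob on a front-left ear. It's about 130 mm by 106 mm with tops at 72 mm, so it fits the description. Next I look at the rail with the wrist camera on the way there.

```bash
cat >> h.py <<'E'
def plan(pos,yaw,n,rows=True,start=None):
    s=ctrl.read_state();p=np.array(start[0] if start else s['eef_pos'],float);y0=start[1] if start else s['tool_rot'][2]
    dy=(yaw-y0+np.pi)%(2*np.pi)-np.pi; d=np.array(pos,float)-p
    print('delta',d.round(1),'dyaw',round(dy,3),'az',round(-dy/n/(np.pi/2),4))
    for i in range(n):
        M=(R.from_euler('z',y0+dy*i/n)*R.from_euler('x',np.pi)).as_matrix()
        t=M.T@d/n/300; print('{"dx":%.4f,"dy":%.4f,"dz":%.4f,"az":%.4f}'%(*t,-dy/n/(np.pi/2)),end=',')
    print()
E
python3 - <<'E'
from h import *
d=ctrl.get_image('wrist');print(d['T_tool_cam'],d['fx'],d['k1'],d['cx'],d['cy'])
plan((553,60,300),np.radians(78.7),12)
E
```

```text
[[ 6.14908715e-04 -9.56747026e-01 -2.90920522e-01  7.38251179e+01]
 [ 9.99999379e-01  8.58663357e-04 -7.10212118e-04  1.33542670e+00]
 [ 9.29296123e-04 -2.90919905e-01  9.56746960e-01 -1.20194022e+02]
 [ 0.00000000e+00  0.00000000e+00  0.00000000e+00  1.00000000e+00]] 368.58304544827763 -0.07687950344403839 324.18447634505475 232.89351203625372
delta [ 311.6 -543.    47.4] dyaw -1.387 az 0.0736
{"dx":-0.1364,"dy":-0.1079,"dz":-0.0132,"az":0.0736},{"dx":-0.1479,"dy":-0.0914,"dz":-0.0132,"az":0.0736},{"dx":-0.1575,"dy":-0.0737,"dz":-0.0132,"az":0.0736},{"dx":-0.1650,"dy":-0.0551,"dz":-0.0132,"az":0.0736},{"dx":-0.1702,"dy":-0.0357,"dz":-0.0132,"az":0.0736},{"dx":-0.1732,"dy":-0.0158,"dz":-0.0132,"az":0.0736},{"dx":-0.1739,"dy":0.0043,"dz":-0.0132,"az":0.0736},{"dx":-0.1722,"dy":0.0243,"dz":-0.0132,"az":0.0736},{"dx":-0.1683,"dy":0.0440,"dz":-0.0132,"az":0.0736},{"dx":-0.1621,"dy":0.0631,"dz":-0.0132,"az":0.0736},{"dx":-0.1537,"dy":0.0814,"dz":-0.0132,"az":0.0736},{"dx":-0.1433,"dy":0.0986,"dz":-0.0132,"az":0.0736},
```

Request:
{"method": "step_arm", "body": {"plan": [{"dx":-0.136,"dy":-0.108,"dz":0,"az":0.074},{"dx":-0.148,"dy":-0.091,"dz":0,"az":0.074},{"dx":-0.158,"dy":-0.074,"dz":0,"az":0.074},{"dx":-0.165,"dy":-0.055,"dz":0,"az":0.074},{"dx":-0.17,"dy":-0.036,"dz":0,"az":0.074},{"dx":-0.173,"dy":-0.016,"dz":0,"az":0.074},{"dx":-0.174,"dy":0.004,"dz":0,"az":0.074},{"dx":-0.172,"dy":0.024,"dz":0,"az":0.074},{"dx":-0.168,"dy":0.044,"dz":0,"az":0.074},{"dx":-0.162,"dy":0.063,"dz":0,"az":0.074},{"dx":-0.154,"dy":0.081,"dz":0,"az":0.074},{"dx":-0.143,"dy":0.099,"dz":0,"az":0.074},{"dx":0},{"dx":0}]}}

```text
invalid input
```

```bash
python3 - <<'E'
from h import *
s=ctrl.read_state();print(s['clock'],s['eef_pos'],s['tool_rot'],s['qpos'].round(2))
d=grab('wrist');save(d,'w1');pickle.dump(d,open('w1.pkl','wb'));W=cloud(d)
m=np.all(np.abs(W-[553,88,22])<[80,140,60],-1);P=W[m]
for lo,hi in((6,13),(23,29),(32,80)):
    Q=P[(P[:,2]>lo)&(P[:,2]<hi)];print(lo,len(Q),cv2.minAreaRect(Q[:,:2].astype(np.float32)) if len(Q)>3 else 0,np.median(Q,0))
E
```

```text
0.15 [241.3863056  603.0261578  252.60259071] [-3.14011529e+00  3.94529624e-06  2.76083115e+00] [-1.26  0.63  0.04  1.52 -0.03  1.   -0.02]
6 0 0 [nan nan nan]
23 0 0 [nan nan nan]
32 0 0 [nan nan nan]
  return _methods._mean(a, axis=axis, dtype=dtype,
  ret = um.true_divide(
```

View pics/w1.png

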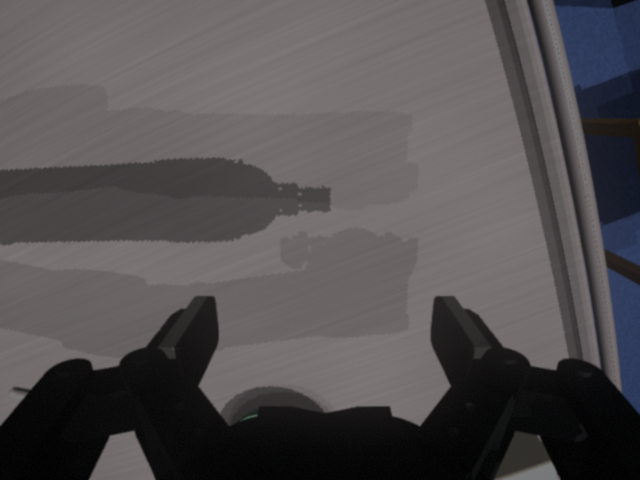

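The move was refused, so this picture only shows empty table and the bowl's edge (280,410) under the fingers. I'll probably have to give every field in each row.

Request:
{"method": "step_arm", "body": {"plan": [{"dx":-0.136,"dy":-0.108,"dz":0,"ax":0,"ay":0,"az":0.074,"gripper":1},{"dx":-0.148,"dy":-0.091,"dz":0,"ax":0,"ay":0,"az":0.074,"gripper":1},{"dx":-0.158,"dy":-0.074,"dz":0,"ax":0,"ay":0,"az":0.074,"gripper":1},{"dx":-0.165,"dy":-0.055,"dz":0,"ax":0,"ay":0,"az":0.074,"gripper":1},{"dx":-0.17,"dy":-0.036,"dz":0,"ax":0,"ay":0,"az":0.074,"gripper":1},{"dx":-0.173,"dy":-0.016,"dz":0,"ax":0,"ay":0,"az":0.074,"gripper":1},{"dx":-0.174,"dy":0.004,"dz":0,"ax":0,"ay":0,"az":0.074,"gripper":1},{"dx":-0.172,"dy":0.024,"dz":0,"ax":0,"ay":0,"az":0.074,"gripper":1},{"dx":-0.168,"dy":0.044,"dz":0,"ax":0,"ay":0,"az":0.074,"gripper":1},{"dx":-0.162,"dy":0.063,"dz":0,"ax":0,"ay":0,"az":0.074,"gripper":1},{"dx":-0.154,"dy":0.081,"dz":0,"ax":0,"ay":0,"az":0.074,"gripper":1},{"dx":-0.143,"dy":0.099,"dz":0,"ax":0,"ay":0,"az":0.074,"gripper":1},{"dx":0,"dy":0,"dz":0,"ax":0,"ay":0,"az":0,"gripper":1},{"dx":0,"dy":0,"dz":0,"ax":0,"ay":0,"az":0,"gripper":1}]}}

```text
clock: 1.95
eef_pos: [550.5, 59.8, 253.0]
tool_rot: [-3.14, -0.0, 1.366]
force: [-0.1, 0.8, 0.3]
width: 85.6
gripper_force: 0.0
```

```bash
python3 - <<'E'
from h import *
s=ctrl.read_state();print(s['clock'],s['eef_pos'],s['tool_rot'],s['qpos'].round(2))
d=grab('wrist');save(d,'w2');pickle.dump(d,open('w2.pkl','wb'));W=cloud(d)
m=np.all(np.abs(W-[553,88,22])<[80,140,60],-1);P=W[m]
for lo,hi in((6,13),(23,29),(32,80)):
    Q=P[(P[:,2]>lo)&(P[:,2]<hi)];print(lo,len(Q),cv2.minAreaRect(Q[:,:2].astype(np.float32)) if len(Q)>3 else 0)
plan((574,-279,280),np.radians(61),8)
E
```

```text
1.95 [550.47956775  59.81697518 252.95232296] [-3.14038832e+00 -4.23563618e-04  1.36641319e+00] [-0.45  0.52  0.44  1.8  -0.28  0.88 -0.08]
6 11731 ((560.7294921875, 106.00233459472656), (204.79766845703125, 90.64693450927734), 81.5707778930664)
23 7780 ((560.6674194335938, 89.04380798339844), (239.53421020507812, 47.529151916503906), 82.97146606445312)
32 1181 ((572.8756103515625, 188.67457580566406), (16.52437973022461, 50.24516677856445), 82.16598510742188)
delta [  23.7 -339.6   27. ] dyaw -0.303 az 0.0241
{"dx":-0.1366,"dy":0.0382,"dz":-0.0113,"az":0.0241},{"dx":-0.1351,"dy":0.0433,"dz":-0.0113,"az":0.0241},{"dx":-0.1333,"dy":0.0484,"dz":-0.0113,"az":0.0241},{"dx":-0.1314,"dy":0.0534,"dz":-0.0113,"az":0.0241},{"dx":-0.1293,"dy":0.0584,"dz":-0.0113,"az":0.0241},{"dx":-0.1270,"dy":0.0632,"dz":-0.0113,"az":0.0241},{"dx":-0.1245,"dy":0.0680,"dz":-0.0113,"az":0.0241},{"dx":-0.1218,"dy":0.0727,"dz":-0.0113,"az":0.0241},
```

View pics/w2.png

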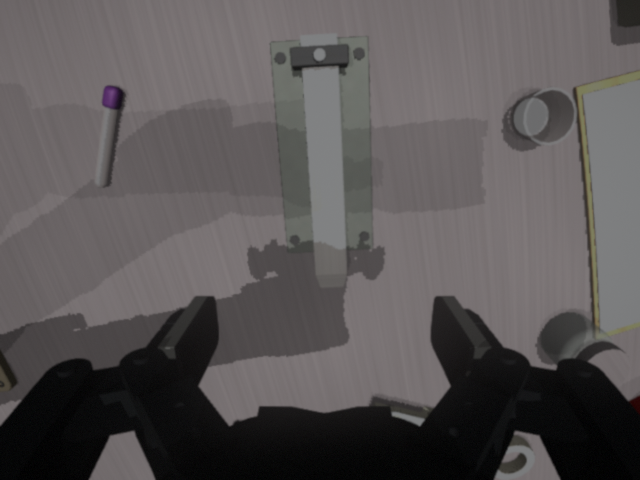

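The rail runs from its mouth at about (331,285) to the stop face at about (320,68), with the base plate around it. I fit it precisely and plan the move to look at the carrier.

```bash
cat > rail.py <<'E'
from h import *
d=pickle.load(open('w2.pkl','rb'));W=cloud(d)
m=np.all(np.abs(W-[560,89,22])<[80,140,60],-1)
yaw=np.radians(82)
for it in range(5):
    u=np.array([np.cos(yaw),np.sin(yaw)]);n=np.array([-u[1],u[0]])
    P=W[m];L=(P[:,:2]-[560,89])@u;N=(P[:,:2]-[560,89])@n;Z=P[:,2]
    q=(Z>23.5)&(Z<29)&(abs(N)<22)
    b=[];
    for x in np.arange(-95,90,5):
        k=q&(abs(L-x)<3)
        if k.sum()>20: b.append((x,*np.percentile(N[k],[1,50,99]),np.median(Z[k])))
    b=np.array(b);f=np.polyfit(b[:,0],(b[:,1]+b[:,3])/2,1);yaw+=np.arctan(f[0])
print(np.degrees(yaw),'lateral off',f[1],'width',np.median(b[:,3]-b[:,1]),'z',b[::6,4],f)
k=abs(N-f[1])<10
print('L range rail top',np.percentile(L[k&(Z>18)&(Z<29)],[.3,1,99,99.7]))
st=(Z>32)&(Z<45)&(abs(N)<30);print('stop L',np.percentile(L[st],[1,5,50,95,99]),'N',np.percentile(N[st],[1,99]),np.median(Z[st]))
pl=(Z>7)&(Z<13)&(abs(N)<50);print('plate L',np.percentile(L[pl],[1,99]),'N',np.percentile(N[pl],[1,99]),np.median(Z[pl]))
t=(abs(N)>55);print('table',np.median(Z[t]))
print('u',u,'origin line pt',np.array([560,89])+f[1]*n)
E
python3 rail.py; python3 - <<'E'
from h import *
plan((550,-323,253),np.radians(61),8)
E
```

```text
81.55804466269397 lateral off 1.6870971838147417 width 31.267207651748713 z [25.61994413 25.65966268 25.62517522 25.65877524 25.58600302 25.5356343
 25.70832761] [1.06152460e-12 1.68709718e+00]
L range rail top [-119.45669964 -117.27898327  117.58224507  118.6769847 ]
stop L [ 92.46769989  92.98626086 100.09709224 107.49463085 108.2787302 ] N [-22.57002154  26.31853896] 35.59186174017441
plate L [-82.46710191 117.2663951 ] N [-42.51157986  46.09900994] 9.597961532867032
table -0.3979369186254189
u [0.14680739 0.9891651 ] origin line pt [558.33118235  89.24767834]
delta [-3.000e-01 -3.836e+02  0.000e+00] dyaw -0.303 az 0.0241
{"dx":-0.1566,"dy":0.0321,"dz":-0.0000,"az":0.0241},{"dx":-0.1553,"dy":0.0380,"dz":-0.0000,"az":0.0241},{"dx":-0.1537,"dy":0.0439,"dz":-0.0000,"az":0.0241},{"dx":-0.1519,"dy":0.0496,"dz":-0.0000,"az":0.0241},{"dx":-0.1499,"dy":0.0554,"dz":-0.0000,"az":0.0241},{"dx":-0.1477,"dy":0.0610,"dz":-0.0000,"az":0.0241},{"dx":-0.1453,"dy":0.0666,"dz":-0.0000,"az":0.0241},{"dx":-0.1427,"dy":0.0720,"dz":-0.0000,"az":0.0241},
```

Request:
{"method": "step_arm", "body": {"plan": [{"dx":-0.157,"dy":0.032,"dz":0,"ax":0,"ay":0,"az":0.024,"gripper":1},{"dx":-0.155,"dy":0.038,"dz":0,"ax":0,"ay":0,"az":0.024,"gripper":1},{"dx":-0.154,"dy":0.044,"dz":0,"ax":0,"ay":0,"az":0.024,"gripper":1},{"dx":-0.152,"dy":0.05,"dz":0,"ax":0,"ay":0,"az":0.024,"gripper":1},{"dx":-0.15,"dy":0.055,"dz":0,"ax":0,"ay":0,"az":0.024,"gripper":1},{"dx":-0.148,"dy":0.061,"dz":0,"ax":0,"ay":0,"az":0.024,"gripper":1},{"dx":-0.145,"dy":0.067,"dz":0,"ax":0,"ay":0,"az":0.024,"gripper":1},{"dx":-0.143,"dy":0.072,"dz":0,"ax":0,"ay":0,"az":0.024,"gripper":1},{"dx":0,"dy":0,"dz":0,"ax":0,"ay":0,"az":0,"gripper":1},{"dx":0,"dy":0,"dz":0,"ax":0,"ay":0,"az":0,"gripper":1}]}}

```text
clock: 3.25
eef_pos: [550.8, -322.3, 252.9]
tool_rot: [-3.14, -0.002, 1.067]
force: [0.4, 0.8, -0.7]
width: 85.3
gripper_force: 0.0
```

```bash
cat > car.py <<'E'
from h import *
d=pickle.load(open('w3.pkl','rb'));W=cloud(d)
m=np.all(np.abs(W-[574,-279,40])<[110,110,60],-1)&(W[...,2]>12)
P=W[m];a=(P[:,2]>20)&(P[:,2]<29)
r=cv2.minAreaRect(P[a][:,:2].astype(np.float32));print(r)
hi=P[(P[:,2]>66)&(P[:,2]<76)]
lab=cv2.kmeans(hi[:,:2].astype(np.float32),4,None,(3,50,.1),10,cv2.KMEANS_PP_CENTERS)[2];print('tops',lab, 'z',np.median(hi[:,2]))
yaw=np.radians(61);c=np.array([574,-279.])
for it in range(4):
    u=np.array([np.cos(yaw),np.sin(yaw)]);n=np.array([-u[1],u[0]])
    L=(P[:,:2]-c)@u;N=(P[:,:2]-c)@n;Z=P[:,2];b=[]
    for x in np.arange(-30,50,4):   # right edge of base
        k=(Z>20)&(Z<28)&(abs(L-x)<2.5)
        if k.sum()>10:b.append((x,np.percentile(N[k],1)))
    b=np.array(b);f=np.polyfit(*b.T,1);yaw+=np.arctan(f[0])
print('yaw',np.degrees(yaw),'right edge N',f[1])
k=(Z>20)&(Z<28)&(N<f[1]+50);print('L',np.percentile(L[k],[.5,1,50,99,99.5]))
fr=np.percentile(L[(Z>20)&(Z<28)&(N<f[1]+50)],99.5)
o=c+(fr-60)*u+(f[1]+32)*n;print('origin est',o)
l=(P[:,:2]-o)@u;q=(P[:,:2]-o)@n
k=(Z>66)&(Z<76)&(l>-28)&(abs(q+10)<15);print('fin',k.sum(),'l',np.percentile(l[k],[1,99]),'q',np.percentile(q[k],[1,99]),np.median(Z[k]))
k=(Z>55)&(Z<64)&(l>5)&(q>5)
rr=cv2.minAreaRect(np.c_[l[k],q[k]].astype(np.float32));print('bar',k.sum(),rr,np.median(Z[k]),np.c_[l[k],q[k]].mean(0))
k=(Z>66)&(Z<76)&(l<-28);print('tubes',np.percentile(l[k],[1,99]),np.percentile(q[k],[1,99]))
print('range of fin_grip',o-10*u-10*n)
E
python3 - <<'E'
from h import *
d=grab('wrist');save(d,'w3');pickle.dump(d,open('w3.pkl','wb'))
E
python3 car.py
```

```text
((569.2996826171875, -266.9269714355469), (119.34721374511719, 88.46875762939453), 60.81060791015625)
tops [[ 557.4394  -312.24927]
 [ 583.4523  -286.58887]
 [ 541.0432  -302.8839 ]
 [ 573.85834 -321.5556 ]] z 69.7072574790495
yaw 61.15316991426444 right edge N -33.475674861168045
L [-25.25643602 -24.65287064  27.10012318  66.91692312  67.41149691]
origin est [ 578.86399144 -273.21644659]
fin 512 l [-23.34782336   3.95812211] q [-16.27097431  -4.684915  ] 70.50707039377738
bar 718 ((33.02009963989258, 31.35112953186035), (11.751914024353027, 39.59031295776367), 88.4033432006836) 58.12533293761268 [33.21852907 31.24265975]
tubes [-52.22826289 -37.57185534] [-25.80524646  25.44177483]
range of fin_grip [ 582.80874232 -286.79727648]
```

View pics/w3.png

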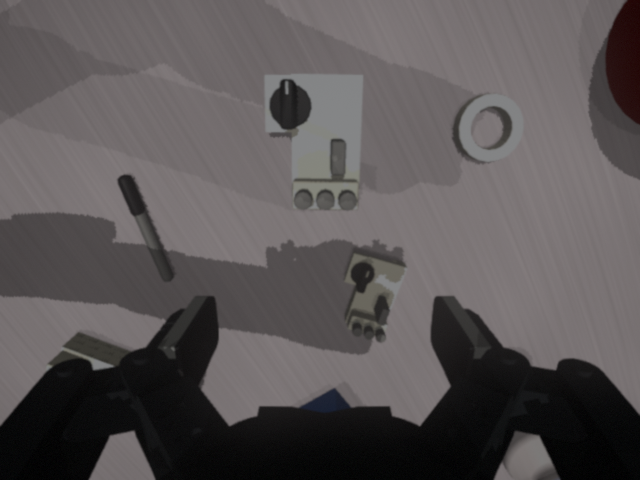

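The carrier is at pixel (325,140), its fin at (338,160) and its knob bar at (290,105), nearly along the carrier. The measured fin, tube and knob positions match the description. Now I go to the fin.

Request:
{"method": "step_arm", "body": {"plan": [{"dx":0.155,"dy":0.036,"dz":0,"ax":0,"ay":0,"az":0,"gripper":0.6},{"dx":0,"dy":0,"dz":0.2,"ax":0,"ay":0,"az":0,"gripper":0.6},{"dx":0,"dy":0,"dz":0.2,"ax":0,"ay":0,"az":0,"gripper":0.6},{"dx":0,"dy":0,"dz":0.1,"ax":0,"ay":0,"az":0,"gripper":0.6},{"dx":0,"dy":0,"dz":0,"ax":0,"ay":0,"az":0,"gripper":0.6},{"dx":0,"dy":0,"dz":0,"ax":0,"ay":0,"az":0,"gripper":0.6}]}}

```text
clock: 4.05
eef_pos: [583.5, -288.6, 104.9]
tool_rot: [3.139, -0.0, 1.066]
force: [0.7, -0.1, 1.1]
width: 51.1
gripper_force: 0.0
```

Request:
{"method": "step_arm", "body": {"plan": [{"dx":0.004,"dy":-0.003,"dz":0.08,"ax":0,"ay":0,"az":0,"gripper":0.6},{"dx":0,"dy":0,"dz":0.06,"ax":0,"ay":0,"az":0,"gripper":0.6},{"dx":0,"dy":0,"dz":0.026,"ax":0,"ay":0,"az":0,"gripper":0.6},{"dx":0,"dy":0,"dz":0,"ax":0,"ay":0,"az":0,"gripper":0.4},{"dx":0,"dy":0,"dz":0,"ax":0,"ay":0,"az":0,"gripper":0.2},{"dx":0,"dy":0,"dz":0,"ax":0,"ay":0,"az":0,"gripper":0.1},{"dx":0,"dy":0,"dz":0,"ax":0,"ay":0,"az":0,"gripper":0},{"dx":0,"dy":0,"dz":0,"ax":0,"ay":0,"az":0,"gripper":0},{"dx":0,"dy":0,"dz":0,"ax":0,"ay":0,"az":0,"gripper":0}]}}

```text
clock: 5.18
eef_pos: [582.4, -288.1, 54.3]
tool_rot: [3.14, 0.0, 1.064]
force: [-1.7, 0.3, 5.0]
width: 11.5
gripper_force: 59.8
```

```bash
python3 - <<'E'
from h import *
s=ctrl.read_state();print({k:np.round(v,3) for k,v in s.items()})
E
```

```text
{'clock': np.float64(5.175), 'qpos': array([ 0.202,  0.911,  0.372,  1.661, -0.486,  0.661,  0.325]), 'qd': array([-0.002,  0.002,  0.001, -0.   ,  0.003,  0.001,  0.   ]), 'tau': array([-1.8100e-01, -5.7588e+01,  6.6680e+00, -1.1820e+01, -8.1000e-02,
       -2.2800e-01,  3.7000e-02]), 'eef_pos': array([ 582.38 , -288.08 ,   54.324]), 'tool_rot': array([3.14 , 0.   , 1.064]), 'force': array([-1.665,  0.285,  4.952]), 'torque': array([ 0.045,  0.23 , -0.027]), 'gripper_force': np.float64(59.848), 'width': np.float64(11.503)}
```

```bash
python3 - <<'E'
from h import *
plan((537,-120,130),np.radians(81.56),5,start=((582.4,-288.1,130),1.067))
E
```

```text
delta [-45.4 168.1   0. ] dyaw 0.356 az -0.0454
{"dx":0.0835,"dy":-0.0806,"dz":-0.0000,"az":-0.0454},{"dx":0.0891,"dy":-0.0745,"dz":-0.0000,"az":-0.0454},{"dx":0.0941,"dy":-0.0679,"dz":-0.0000,"az":-0.0454},{"dx":0.0987,"dy":-0.0610,"dz":-0.0000,"az":-0.0454},{"dx":0.1028,"dy":-0.0538,"dz":-0.0000,"az":-0.0454},
```

Request:
{"method": "step_arm", "body": {"plan": [{"dx":0,"dy":0,"dz":-0.05,"ax":0,"ay":0,"az":0,"gripper":0},{"dx":0,"dy":0,"dz":-0.1,"ax":0,"ay":0,"az":0,"gripper":0},{"dx":0,"dy":0,"dz":-0.1,"ax":0,"ay":0,"az":0,"gripper":0},{"dx":0.084,"dy":-0.08,"dz":0,"ax":0,"ay":0,"az":-0.0454,"gripper":0},{"dx":0.089,"dy":-0.074,"dz":0,"ax":0,"ay":0,"az":-0.0454,"gripper":0},{"dx":0.094,"dy":-0.068,"dz":0,"ax":0,"ay":0,"az":-0.0454,"gripper":0},{"dx":0.099,"dy":-0.061,"dz":0,"ax":0,"ay":0,"az":-0.0454,"gripper":0},{"dx":0.103,"dy":-0.054,"dz":0,"ax":0,"ay":0,"az":-0.0454,"gripper":0},{"dx":0,"dy":0,"dz":0,"ax":0,"ay":0,"az":0,"gripper":0},{"dx":0,"dy":0,"dz":0,"ax":0,"ay":0,"az":0,"gripper":0},{"dx":0,"dy":0,"dz":0,"ax":0,"ay":0,"az":0,"gripper":0}]}}

```text
clock: 6.55
eef_pos: [537.5, -120.8, 128.7]
tool_rot: [3.141, 0.001, 1.419]
force: [-0.7, 0.1, -3.8]
width: 11.2
gripper_force: 59.0
```

```bash
python3 - <<'E'
from h import *
s=ctrl.read_state();print({k:np.round(v,3) for k,v in s.items() if k in('clock','eef_pos','tool_rot','force','torque','width')})
d=grab('wrist');save(d,'w4');d['s']=s;pickle.dump(d,open('w4.pkl','wb'))
E
```

```text
{'clock': np.float64(6.55), 'eef_pos': array([ 537.5  , -120.766,  128.684]), 'tool_rot': array([3.141e+00, 1.000e-03, 1.419e+00]), 'force': array([-0.672,  0.058, -3.764]), 'torque': array([-0.048, -0.096, -0.002]), 'width': np.float64(11.225)}
```

View pics/w4.png

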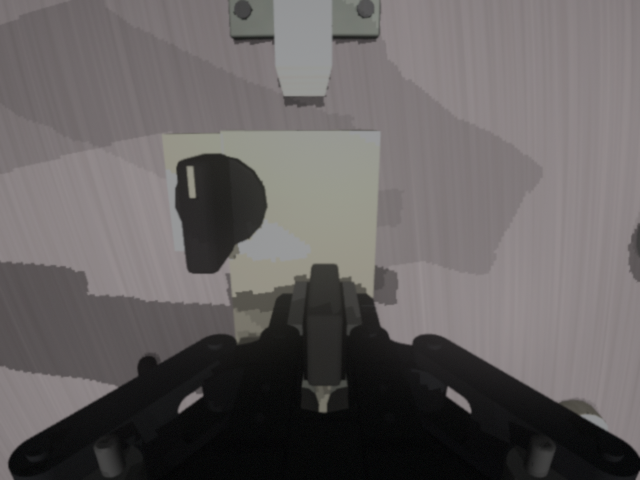

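The carrier is held level: front edge at y≈131, right edge at x≈378. The rail mouth is ahead at about (303,97). I measure both from this one picture.

```bash
cat > g.py <<'E'
from h import *
import sys
d=pickle.load(open(sys.argv[1],'rb'));s=d['s'];W=cloud(d)
yaw=s['tool_rot'][2];u=np.array([np.cos(yaw),np.sin(yaw)]);n=np.array([-u[1],u[0]]);p=np.array(s['eef_pos'])
V=np.arange(480)[:,None]*np.ones(640)
L=(W[...,:2]-p[:2])@u;N=(W[...,:2]-p[:2])@n;Z=W[...,2]
hz=p[2]-54.3+24
k=(abs(Z-hz)<7)&(L>5)&(L<90)&(N<45)&(N>-35)
k&=~((N>12)&(L<70))  # knob
A=np.c_[L[k],N[k],np.ones(k.sum())];c=np.linalg.lstsq(A,Z[k]-hz,rcond=None)[0];print('top plane slopes (L,N)',c, k.sum())
q=(abs(Z-hz)<7)
b=[(x,np.percentile(N[q&(abs(L-x)<2)&(N>-40)&(N<10)],1)) for x in range(20,66,3)]
f=np.polyfit(*np.array(b).T,1);print('right edge slope',f,'resid',np.std(np.polyval(f,np.array(b)[:,0])-np.array(b)[:,1]))
b=[(y,np.percentile(L[q&(abs(N-y)<2)&(L<110)],99)) for y in range(-15,38,3)]
f2=np.polyfit(*np.array(b).T,1);print('front edge',f2)
# rail
b=[]
for x in np.arange(60,240,3):
    k=(abs(Z-25.5)<3)&(abs(L-x)<2)&(abs(N-12)<35)
    if k.sum()>15:
        e=np.percentile(N[k],[1,99])
        b.append((x,e[0],e[1]))
b=np.array(b);w=b[:,2]-b[:,1];print(b.round(1)[::3])
g=b[(w>28)&(w<34)];fr=np.polyfit(g[:,0],(g[:,1]+g[:,2])/2,1);print('rail centre line',fr,'at L=80',np.polyval(fr,80),'w',np.median(g[:,2]-g[:,1]))
k=(Z>15)&(Z<29)&(abs(N-np.polyval(fr,L))<8)&(L>60);print('mouth L',np.percentile(L[k],[.5,2]))
E
python3 g.py w4.pkl
```

```text
top plane slopes (L,N) [-0.00684531  0.00037254 -0.15294439] 12624
right edge slope [ 4.56309368e-03 -2.25949324e+01] resid 0.14059937714284287
front edge [2.65467835e-03 7.14618145e+01]
[[ 90.   -0.6  22.8]
 [ 99.   -2.8  25.3]
 [108.   -4.4  26.7]
 [117.   -4.4  26.8]
 [126.   -4.4  27.2]
 [135.   -4.3  27.3]]
rail centre line [9.28929471e-03 1.02089734e+01] at L=80 10.9521169482359 w 31.328893110919157
mouth L [90.01553398 90.70572987]
```

Request:
{"method": "step_arm", "body": {"plan": [{"dx":0,"dy":-0.0047,"dz":0.1,"ax":0,"ay":0,"az":-0.001,"gripper":0},{"dx":0,"dy":0,"dz":0.08,"ax":0,"ay":0,"az":0,"gripper":0},{"dx":0,"dy":0,"dz":0.0257,"ax":0,"ay":0,"az":0,"gripper":0},{"dx":0,"dy":0,"dz":0,"ax":0,"ay":0,"az":0,"gripper":0},{"dx":0,"dy":0,"dz":0,"ax":0,"ay":0,"az":0,"gripper":0},{"dx":0,"dy":0,"dz":0,"ax":0,"ay":0,"az":0,"gripper":0}]}}

```text
clock: 7.35
eef_pos: [536.5, -119.3, 67.6]
tool_rot: [3.14, 0.0, 1.422]
force: [-1.1, -0.6, -4.4]
width: 11.3
gripper_force: 59.0
```

```bash
python3 - <<'E'
from h import *
s=ctrl.read_state();print({k:np.round(v,3) for k,v in s.items() if k in('clock','eef_pos','tool_rot','force','torque','width')})
d=grab('wrist');d['s']=s;pickle.dump(d,open('w5.pkl','wb'))
E
python3 g.py w5.pkl
```

```text
{'clock': np.float64(7.35), 'eef_pos': array([ 536.511, -119.327,   67.613]), 'tool_rot': array([3.14 , 0.   , 1.422]), 'force': array([-1.098, -0.564, -4.362]), 'torque': array([-0.035, -0.047,  0.017]), 'width': np.float64(11.335)}
top plane slopes (L,N) [-0.00625119 -0.00127445 -0.14230973] 12633
right edge slope [ 6.31385254e-03 -2.27057782e+01] resid 0.1495490849363701
front edge [5.67181238e-03 7.14525545e+01]
[[ 72.  -22.4  -7.4]
 [ 96.   -3.8  23.3]
 [105.   -5.4  25.5]
 [114.   -5.7  25.3]
 [123.   -5.8  25.7]]
rail centre line [-5.25458154e-03  1.04908076e+01] at L=80 10.070441035537598 w 31.162398880718573
mouth L [88.97604115 89.14905677]
```

Request:
{"method": "step_arm", "body": {"plan": [{"dx":0.02,"dy":0,"dz":0.0017,"ax":0,"ay":0.003,"az":0,"gripper":0},{"dx":0.02,"dy":0,"dz":0,"ax":0,"ay":0,"az":0,"gripper":0},{"dx":0.01,"dy":0,"dz":0,"ax":0,"ay":0,"az":0,"gripper":0},{"dx":0.01,"dy":0,"dz":0,"ax":0,"ay":0,"az":0,"gripper":0},{"dx":0.01,"dy":0,"dz":0,"ax":0,"ay":0,"az":0,"gripper":0},{"dx":0,"dy":0,"dz":0,"ax":0,"ay":0,"az":0,"gripper":0}]}}

```text
clock: 8.15
eef_pos: [539.1, -98.1, 66.3]
tool_rot: [-3.141, -0.005, 1.423]
force: [0.2, 0.2, -5.3]
width: 11.1
gripper_force: 59.0
```

Request:
{"method": "step_arm", "body": {"plan": [{"dx":0.01,"dy":0,"dz":0,"ax":0,"ay":0,"az":0,"gripper":0},{"dx":0.01,"dy":0,"dz":0,"ax":0,"ay":0,"az":0,"gripper":0},{"dx":0,"dy":0,"dz":0,"ax":0,"ay":0,"az":0,"gripper":0}]}}

```text
clock: 8.52
eef_pos: [539.9, -92.0, 66.3]
tool_rot: [-3.141, -0.005, 1.423]
force: [-0.4, 0.1, -4.6]
width: 11.2
gripper_force: 59.0
```

Request:
{"method": "step_arm", "body": {"plan": [{"dx":0.01,"dy":0,"dz":-0.001,"ax":0,"ay":0,"az":0,"gripper":0},{"dx":0.01,"dy":0,"dz":0,"ax":0,"ay":0,"az":0,"gripper":0},{"dx":0.01,"dy":0,"dz":0,"ax":0,"ay":0,"az":0,"gripper":0},{"dx":0.01,"dy":0,"dz":0,"ax":0,"ay":0,"az":0,"gripper":0},{"dx":0,"dy":0,"dz":0,"ax":0,"ay":0,"az":0,"gripper":0}]}}

```text
clock: 9.15
eef_pos: [541.7, -80.1, 66.7]
tool_rot: [-3.142, -0.005, 1.423]
force: [0.0, 1.6, -3.6]
width: 11.3
gripper_force: 59.0
```

Request:
{"method": "step_arm", "body": {"plan": [{"dx":0.01,"dy":0,"dz":0,"ax":0,"ay":0,"az":0,"gripper":0},{"dx":0.015,"dy":0,"dz":0,"ax":0,"ay":0,"az":0,"gripper":0},{"dx":0.015,"dy":0,"dz":0,"ax":0,"ay":0,"az":0,"gripper":0},{"dx":0.015,"dy":0,"dz":0,"ax":0,"ay":0,"az":0,"gripper":0},{"dx":0,"dy":0,"dz":0,"ax":0,"ay":0,"az":0,"gripper":0}]}}

```text
clock: 9.78
eef_pos: [544.2, -63.5, 66.8]
tool_rot: [-3.141, -0.005, 1.423]
force: [0.1, 0.3, -4.5]
width: 11.7
gripper_force: 59.0
```

Request:
{"method": "step_arm", "body": {"plan": [{"dx":0.02,"dy":0,"dz":0,"ax":0,"ay":0,"az":0,"gripper":0},{"dx":0.02,"dy":0,"dz":0,"ax":0,"ay":0,"az":0,"gripper":0},{"dx":0.02,"dy":0,"dz":0,"ax":0,"ay":0,"az":0,"gripper":0},{"dx":0.02,"dy":0,"dz":0,"ax":0,"ay":0,"az":0,"gripper":0},{"dx":0.02,"dy":0,"dz":0,"ax":0,"ay":0,"az":0,"gripper":0},{"dx":0,"dy":0,"dz":0,"ax":0,"ay":0,"az":0,"gripper":0}]}}

```text
clock: 10.52
eef_pos: [548.6, -33.7, 66.9]
tool_rot: [-3.141, -0.005, 1.424]
force: [0.5, 0.4, -3.6]
width: 11.3
gripper_force: 59.0
```

Request:
{"method": "step_arm", "body": {"plan": [{"dx":0.02,"dy":0,"dz":0,"ax":0,"ay":0,"az":0,"gripper":0},{"dx":0.02,"dy":0,"dz":0,"ax":0,"ay":0,"az":0,"gripper":0},{"dx":0.02,"dy":0,"dz":0,"ax":0,"ay":0,"az":0,"gripper":0},{"dx":0.02,"dy":0,"dz":0,"ax":0,"ay":0,"az":0,"gripper":0},{"dx":0.02,"dy":0,"dz":0,"ax":0,"ay":0,"az":0,"gripper":0},{"dx":0,"dy":0,"dz":0,"ax":0,"ay":0,"az":0,"gripper":0}]}}

```text
clock: 11.28
eef_pos: [553.0, -4.1, 67.0]
tool_rot: [-3.141, -0.005, 1.424]
force: [0.4, 0.1, -4.3]
width: 11.3
gripper_force: 59.0
```

Request:
{"method": "step_arm", "body": {"plan": [{"dx":0.02,"dy":0,"dz":0,"ax":0,"ay":0,"az":0,"gripper":0},{"dx":0.02,"dy":0,"dz":0,"ax":0,"ay":0,"az":0,"gripper":0},{"dx":0.02,"dy":0,"dz":0,"ax":0,"ay":0,"az":0,"gripper":0},{"dx":0.02,"dy":0,"dz":0,"ax":0,"ay":0,"az":0,"gripper":0},{"dx":0.02,"dy":0,"dz":0,"ax":0,"ay":0,"az":0,"gripper":0},{"dx":0,"dy":0,"dz":0,"ax":0,"ay":0,"az":0,"gripper":0}]}}

```text
clock: 12.02
eef_pos: [557.5, 25.6, 67.2]
tool_rot: [3.142, -0.005, 1.424]
force: [0.4, 0.1, -3.6]
width: 11.1
gripper_force: 59.0
```

Request:
{"method": "step_arm", "body": {"plan": [{"dx":0.02,"dy":0,"dz":0.0008,"ax":0,"ay":0,"az":0,"gripper":0},{"dx":0.02,"dy":0,"dz":0.0008,"ax":0,"ay":0,"az":0,"gripper":0},{"dx":0.02,"dy":0,"dz":0.0001,"ax":0,"ay":0,"az":0,"gripper":0},{"dx":0.02,"dy":0,"dz":0.0001,"ax":0,"ay":0,"az":0,"gripper":0},{"dx":0.02,"dy":0,"dz":0.0001,"ax":0,"ay":0,"az":0,"gripper":0},{"dx":0,"dy":0,"dz":0,"ax":0,"ay":0,"az":0,"gripper":0}]}}

```text
clock: 12.78
eef_pos: [561.9, 55.3, 66.8]
tool_rot: [-3.142, -0.005, 1.424]
force: [0.2, -0.5, -4.2]
width: 11.2
gripper_force: 59.0
```

Request:
{"method": "step_arm", "body": {"plan": [{"dx":0.02,"dy":0,"dz":0.0001,"ax":0,"ay":0,"az":0,"gripper":0},{"dx":0.02,"dy":0,"dz":0.0001,"ax":0,"ay":0,"az":0,"gripper":0},{"dx":0.02,"dy":0,"dz":0.0001,"ax":0,"ay":0,"az":0,"gripper":0},{"dx":0.02,"dy":0,"dz":0.0001,"ax":0,"ay":0,"az":0,"gripper":0},{"dx":0.01,"dy":0,"dz":0.0001,"ax":0,"ay":0,"az":0,"gripper":0},{"dx":0,"dy":0,"dz":0,"ax":0,"ay":0,"az":0,"gripper":0}]}}

```text
clock: 13.52
eef_pos: [565.8, 81.4, 66.7]
tool_rot: [-3.141, -0.005, 1.423]
force: [-0.6, -0.4, -4.3]
width: 11.0
gripper_force: 59.0
```

```bash
python3 - <<'E'
from h import *
s=ctrl.read_state();print({k:np.round(v,3) for k,v in s.items() if k in('clock','eef_pos','tool_rot','force','torque','width')})
d=grab('wrist');d['s']=s;pickle.dump(d,open('w6.pkl','wb'));W=cloud(d)
yaw=s['tool_rot'][2];u=np.array([np.cos(yaw),np.sin(yaw)]);n=np.array([-u[1],u[0]]);p=np.array(s['eef_pos'])
L=(W[...,:2]-p[:2])@u;N=(W[...,:2]-p[:2])@n;Z=W[...,2]
k=(abs(N-8)<15)&(L>60)&(L<130)
for z0,z1 in((33.5,39),(29,33),(23,28),(5,22)):
    q=k&(Z>z0)&(Z<z1);print(z0,q.sum(),np.percentile(L[q],[1,50,99]) if q.sum()>5 else '')
q=k&(Z>30)&(Z<40);print(np.histogram(L[q],np.arange(60,115,2)),[np.median(Z[q&(abs(L-x)<1)]).round(1) for x in range(61,100,2)])
E
```

```text
{'clock': np.float64(13.525), 'eef_pos': array([565.813,  81.446,  66.732]), 'tool_rot': array([-3.141, -0.005,  1.423]), 'force': array([-0.582, -0.407, -4.349]), 'torque': array([-0.083, -0.004, -0.076]), 'width': np.float64(11.039)}
33.5 5646 [ 60.31421565 101.32172615 114.65878691]
29 149 [71.97271533 98.94737343 99.40567862]
23 5978 [ 72.35929712  89.2566234  122.47756337]
5 0 
(array([371, 371, 373, 374, 371, 386,  43,   0,   0,   0,   0,   0,   0,
         0,   0,   0,   0,   0,   0, 370, 435, 472, 456, 446, 430, 425,
       418]), array([ 60,  62,  64,  66,  68,  70,  72,  74,  76,  78,  80,  82,  84,
        86,  88,  90,  92,  94,  96,  98, 100, 102, 104, 106, 108, 110,
       112, 114])) [np.float64(36.3), np.float64(36.3), np.float64(36.3), np.float64(36.3), np.float64(36.3), np.float64(36.1), np.float64(32.6), np.float64(nan), np.float64(nan), np.float64(nan), np.float64(nan), np.float64(nan), np.float64(nan), np.float64(nan), np.float64(nan), np.float64(nan), np.float64(nan), np.float64(nan), np.float64(nan), np.float64(34.6)]
  return _methods._mean(a, axis=axis, dtype=dtype,
  ret = ret.dtype.type(ret / rcount)
```

Image gives a gap of about 26 mm to the stop. I advance 21 mm, then creep.

Request:
{"method": "step_arm", "body": {"plan": [{"dx":0.02,"dy":0,"dz":0.0001,"ax":0,"ay":0,"az":0,"gripper":0},{"dx":0.02,"dy":0,"dz":0.0001,"ax":0,"ay":0,"az":0,"gripper":0},{"dx":0.02,"dy":0,"dz":0.0001,"ax":0,"ay":0,"az":0,"gripper":0},{"dx":0.01,"dy":0,"dz":0,"ax":0,"ay":0,"az":0,"gripper":0},{"dx":0,"dy":0,"dz":0,"ax":0,"ay":0,"az":0,"gripper":0}]}}

```text
clock: 14.2
eef_pos: [568.9, 102.3, 66.8]
tool_rot: [-3.142, -0.005, 1.423]
force: [0.7, 0.4, -4.6]
width: 11.3
gripper_force: 59.1
```

Request:
{"method": "step_arm", "body": {"plan": [{"dx":0.004,"dy":0,"dz":0,"ax":0,"ay":0,"az":0,"gripper":0},{"dx":0.004,"dy":0,"dz":0,"ax":0,"ay":0,"az":0,"gripper":0},{"dx":0.003,"dy":0,"dz":0,"ax":0,"ay":0,"az":0,"gripper":0},{"dx":0,"dy":0,"dz":0,"ax":0,"ay":0,"az":0,"gripper":0}]}}

```text
clock: 14.7
eef_pos: [569.4, 105.2, 66.8]
tool_rot: [-3.142, -0.005, 1.422]
force: [0.1, 0.1, -4.4]
width: 11.0
gripper_force: 59.1
```

Request:
{"method": "step_arm", "body": {"plan": [{"dx":0.002,"dy":0,"dz":0,"ax":0,"ay":0,"az":0,"gripper":0},{"dx":0,"dy":0,"dz":0,"ax":0,"ay":0,"az":0,"gripper":0}]}}

```text
clock: 14.95
eef_pos: [569.5, 105.8, 66.8]
tool_rot: [-3.142, -0.005, 1.422]
force: [-0.2, -0.3, -4.6]
width: 11.2
gripper_force: 59.1
```

Request:
{"method": "step_arm", "body": {"plan": [{"dx":0.003,"dy":0,"dz":0,"ax":0,"ay":0,"az":0,"gripper":0},{"dx":0,"dy":0,"dz":0,"ax":0,"ay":0,"az":0,"gripper":0}]}}

```text
clock: 15.2
eef_pos: [569.7, 106.8, 66.8]
tool_rot: [-3.142, -0.005, 1.423]
force: [-0.6, -0.8, -4.1]
width: 11.2
gripper_force: 59.1
```

Request:
{"method": "step_arm", "body": {"plan": [{"dx":0.002,"dy":0,"dz":0,"ax":0,"ay":0,"az":0,"gripper":0},{"dx":0,"dy":0,"dz":0,"ax":0,"ay":0,"az":0,"gripper":0}]}}

```text
clock: 15.45
eef_pos: [569.8, 107.3, 66.8]
tool_rot: [-3.142, -0.005, 1.423]
force: [0.2, -0.4, -3.9]
width: 11.1
gripper_force: 59.1
```

Request:
{"method": "step_arm", "body": {"plan": [{"dx":0.002,"dy":0,"dz":0,"ax":0,"ay":0,"az":0,"gripper":0},{"dx":0,"dy":0,"dz":0,"ax":0,"ay":0,"az":0,"gripper":0}]}}

```text
clock: 15.7
eef_pos: [569.8, 107.9, 66.8]
tool_rot: [-3.142, -0.005, 1.423]
force: [-0.2, -0.3, -4.7]
width: 11.2
gripper_force: 59.1
```

Request:
{"method": "step_arm", "body": {"plan": [{"dx":0.002,"dy":0,"dz":0,"ax":0,"ay":0,"az":0,"gripper":0},{"dx":0,"dy":0,"dz":0,"ax":0,"ay":0,"az":0,"gripper":0}]}}

```text
clock: 15.95
eef_pos: [569.9, 108.2, 66.8]
tool_rot: [-3.142, -0.005, 1.422]
force: [0.6, -1.1, -4.0]
width: 11.3
gripper_force: 59.1
```

Request:
{"method": "step_arm", "body": {"plan": [{"dx":0.0015,"dy":0,"dz":0,"ax":0,"ay":0,"az":0,"gripper":0},{"dx":0,"dy":0,"dz":0,"ax":0,"ay":0,"az":0,"gripper":0}]}}

```text
clock: 16.2
eef_pos: [569.9, 108.3, 66.9]
tool_rot: [-3.142, -0.004, 1.422]
force: [-0.4, -2.4, -2.9]
width: 11.3
gripper_force: 59.2
```

Request:
{"method": "step_arm", "body": {"plan": [{"dx":0.0015,"dy":0,"dz":0,"ax":0,"ay":0,"az":0,"gripper":0},{"dx":0,"dy":0,"dz":0,"ax":0,"ay":0,"az":0,"gripper":0}]}}

```text
clock: 16.45
eef_pos: [570.0, 108.3, 66.9]
tool_rot: [3.141, -0.004, 1.422]
force: [-1.0, -3.8, -1.8]
width: 11.3
gripper_force: 59.3
```

Contact at about 4 N. I ease down slightly, release and rise.

Request:
{"method": "step_arm", "body": {"plan": [{"dx":0,"dy":0,"dz":0.0015,"ax":0,"ay":0,"az":0,"gripper":0},{"dx":0,"dy":0,"dz":0,"ax":0,"ay":0,"az":0,"gripper":0.2},{"dx":0,"dy":0,"dz":0,"ax":0,"ay":0,"az":0,"gripper":0.4},{"dx":0,"dy":0,"dz":0,"ax":0,"ay":0,"az":0,"gripper":0.4},{"dx":0,"dy":0,"dz":0,"ax":0,"ay":0,"az":0,"gripper":0.4},{"dx":0,"dy":0,"dz":-0.1,"ax":0,"ay":0,"az":0,"gripper":0.6},{"dx":0,"dy":0,"dz":-0.15,"ax":0,"ay":0,"az":0,"gripper":0.6},{"dx":0,"dy":0,"dz":0,"ax":0,"ay":0,"az":0,"gripper":0.6},{"dx":0,"dy":0,"dz":0,"ax":0,"ay":0,"az":0,"gripper":0.6},{"dx":0,"dy":0,"dz":0,"ax":0,"ay":0,"az":0,"gripper":0.6}]}}

```text
clock: 17.7
eef_pos: [569.1, 109.0, 140.3]
tool_rot: [-3.139, -0.004, 1.423]
force: [0.3, 0.2, 1.0]
width: 51.2
gripper_force: 0.0
```

```bash
cat > kn.py <<'E'
from h import *
s=ctrl.read_state();print({k:np.round(v,3) for k,v in s.items() if k in('clock','eef_pos','tool_rot','force','torque','width','qpos')})
d=grab('wrist');d['s']=s;pickle.dump(d,open('w7.pkl','wb'));save(d,'w7');W=cloud(d)
yaw=1.4234;u=np.array([np.cos(yaw),np.sin(yaw)]);n=np.array([-u[1],u[0]]);p=np.array(s['eef_pos'])
L=(W[...,:2]-[558.3,89.25])@u;N=(W[...,:2]-[558.3,89.25])@n;Z=W[...,2]
k=(abs(N)<22)&(Z>34)&(Z<39)
print('front/stop hist',np.histogram(L[k&(L>70)&(L<115)],np.arange(80,106,1)))
st=k&(L<90)
b=[]
for x in range(40,88,4):
    q=(abs(Z-36)<3)&(abs(L-x)<2)&(N<10)&(N>-45);b.append((x,np.percentile(N[q],1)))
f=np.polyfit(*np.array(b).T,1);print('right edge slope,N at 60',f[0],np.polyval(f,60))
k=(Z>66)&(Z<76)&(N>10)&(N<65)&(L>30)&(L<95)
rr=cv2.minAreaRect(np.c_[L[k],N[k]].astype(np.float32));print('bar',k.sum(),rr,np.median(Z[k]))
l,m=rr[0];c=np.array([558.3,89.25])+l*u+m*n;print('bar centre world',c)
dd=c-p[:2];y=s['tool_rot'][2];print('tool shift mm',dd@[np.cos(y),np.sin(y)],dd@[np.sin(y),-np.cos(y)])
E
python3 kn.py
```

```text
{'clock': np.float64(17.7), 'qpos': array([-0.496,  0.714,  0.418,  1.829, -0.437,  0.691,  0.025]), 'eef_pos': array([569.146, 109.026, 140.255]), 'tool_rot': array([-3.139, -0.004,  1.423]), 'force': array([0.342, 0.24 , 1.012]), 'torque': array([-0.   , -0.036,  0.024]), 'width': np.float64(51.16)}
front/stop hist (array([144,  79, 141, 147, 127,  91, 147, 146,  75, 143, 144, 138,  51,
       145, 146, 131,  85, 141, 133, 123,  86, 143, 137, 136,  87]), array([ 80,  81,  82,  83,  84,  85,  86,  87,  88,  89,  90,  91,  92,
        93,  94,  95,  96,  97,  98,  99, 100, 101, 102, 103, 104, 105]))
right edge slope,N at 60 0.00451943496451834 -31.312279946712646
bar 1696 ((65.04214477539062, 33.0166015625), (12.560630798339844, 39.20914077758789), 89.92017364501953) 70.25585871978932
bar centre world [535.19370059 158.4358042 ]
tool shift mm 43.85474048769251 -40.875987003193465
```

Request:
{"method": "step_arm", "body": {"plan": [{"dx":0.146,"dy":-0.138,"dz":0,"ax":0,"ay":-0.003,"az":0,"gripper":0.5},{"dx":0,"dy":0,"dz":0.1,"ax":0,"ay":0,"az":0,"gripper":0.5},{"dx":0,"dy":0,"dz":0,"ax":0,"ay":0,"az":0,"gripper":0.5},{"dx":0,"dy":0,"dz":0,"ax":0,"ay":0,"az":0,"gripper":0.5}]}}

```text
clock: 18.25
eef_pos: [536.2, 157.1, 111.8]
tool_rot: [3.141, 0.001, 1.421]
force: [-0.5, -0.5, 1.2]
width: 43.2
gripper_force: 0.0
```

```bash
sed -i "s/w7'/w8'/;s/w7.pkl/w8.pkl/" kn.py; python3 kn.py | grep -v hist
```

```text
{'clock': np.float64(18.25), 'qpos': array([-0.588,  0.734,  0.397,  1.903, -0.476,  0.598, -0.033]), 'eef_pos': array([536.219, 157.14 , 111.804]), 'tool_rot': array([3.141e+00, 1.000e-03, 1.421e+00]), 'force': array([-0.499, -0.506,  1.168]), 'torque': array([-0.048, -0.038,  0.027]), 'width': np.float64(43.151)}
       117, 139, 139, 147, 141, 127, 122, 140, 144, 144, 133, 142]), array([ 80,  81,  82,  83,  84,  85,  86,  87,  88,  89,  90,  91,  92,
        93,  94,  95,  96,  97,  98,  99, 100, 101, 102, 103, 104, 105]))
right edge slope,N at 60 -0.000718923492538445 -31.120922361473482
bar 1860 ((65.23114013671875, 32.700443267822266), (11.859001159667969, 39.917503356933594), 89.1286849975586) 70.25428153868182
bar centre world [535.53418718 158.57631824]
tool shift mm 1.3173160737517289 -0.8917190260496829
```

Request:
{"method": "step_arm", "body": {"plan": [{"dx":0.004,"dy":-0.004,"dz":0.07,"ax":0,"ay":0,"az":0.006,"gripper":0.5},{"dx":0,"dy":0,"dz":0.05,"ax":0,"ay":0,"az":0,"gripper":0.5},{"dx":0,"dy":0,"dz":0.023,"ax":0,"ay":0,"az":0,"gripper":0.5},{"dx":0,"dy":0,"dz":0,"ax":0,"ay":0,"az":0,"gripper":0.5},{"dx":0,"dy":0,"dz":0,"ax":0,"ay":0,"az":0,"gripper":0.35},{"dx":0,"dy":0,"dz":0,"ax":0,"ay":0,"az":0,"gripper":0.2},{"dx":0,"dy":0,"dz":0,"ax":0,"ay":0,"az":0,"gripper":0.1},{"dx":0,"dy":0,"dz":0,"ax":0,"ay":0,"az":0,"gripper":0},{"dx":0,"dy":0,"dz":0,"ax":0,"ay":0,"az":0,"gripper":0}]}}

```text
clock: 19.42
eef_pos: [534.9, 159.8, 69.1]
tool_rot: [3.141, -0.0, 1.413]
force: [-1.0, -0.7, 4.7]
width: 10.7
gripper_force: 60.9
```

```bash
cat > t.py <<'E'
from cell import ctrl
import numpy as np
s=ctrl.read_state();print({k:np.round(v,3).tolist() for k,v in s.items() if k in('clock','eef_pos','tool_rot','force','torque','width')}, s['tau'][6].round(3))
E
python3 t.py
```

```text
{'clock': 19.425, 'eef_pos': [534.944, 159.814, 69.118], 'tool_rot': [3.141, -0.0, 1.413], 'force': [-0.967, -0.705, 4.699], 'torque': [-0.085, 0.011, 0.049], 'width': 10.731} -0.026
```

Request:
{"method": "step_arm", "body": {"plan": [{"dx":0,"dy":0,"dz":0,"ax":0,"ay":0,"az":0.03,"gripper":0},{"dx":0,"dy":0,"dz":0,"ax":0,"ay":0,"az":0.03,"gripper":0},{"dx":0,"dy":0,"dz":0,"ax":0,"ay":0,"az":0,"gripper":0}]}}

```text
clock: 19.8
eef_pos: [535.1, 159.8, 69.0]
tool_rot: [3.14, -0.0, 1.317]
force: [-0.2, 0.7, 6.3]
width: 10.7
gripper_force: 61.1
```

```bash
python3 t.py
```

```text
{'clock': 19.8, 'eef_pos': [535.115, 159.819, 69.039], 'tool_rot': [3.14, -0.0, 1.317], 'force': [-0.194, 0.707, 6.348], 'torque': [-0.051, -0.083, 0.137], 'width': 10.679} -0.179
```

Request:
{"method": "step_arm", "body": {"plan": [{"dx":0,"dy":0,"dz":0,"ax":0,"ay":0,"az":0.03,"gripper":0},{"dx":0,"dy":0,"dz":0,"ax":0,"ay":0,"az":0.03,"gripper":0},{"dx":0,"dy":0,"dz":0,"ax":0,"ay":0,"az":0,"gripper":0}]}}

```text
clock: 20.18
eef_pos: [535.3, 159.7, 69.1]
tool_rot: [3.14, -0.001, 1.223]
force: [-0.4, -0.2, 4.7]
width: 11.0
gripper_force: 61.0
```

```bash
python3 t.py
```

```text
{'clock': 20.175, 'eef_pos': [535.332, 159.729, 69.076], 'tool_rot': [3.14, -0.001, 1.223], 'force': [-0.418, -0.175, 4.741], 'torque': [-0.084, -0.149, 0.131], 'width': 11.009} -0.181
```

Request:
{"method": "step_arm", "body": {"plan": [{"dx":0,"dy":0,"dz":0,"ax":0,"ay":0,"az":0.03,"gripper":0},{"dx":0,"dy":0,"dz":0,"ax":0,"ay":0,"az":0,"gripper":0}]}}

```text
clock: 20.42
eef_pos: [535.4, 159.7, 69.1]
tool_rot: [3.14, -0.001, 1.175]
force: [1.1, -0.7, 6.1]
width: 10.6
gripper_force: 61.1
```

```bash
python3 t.py
```

```text
{'clock': 20.425, 'eef_pos': [535.385, 159.702, 69.057], 'tool_rot': [3.14, -0.001, 1.175], 'force': [1.138, -0.652, 6.091], 'torque': [-0.069, -0.264, 0.152], 'width': 10.579} -0.183
```

Request:
{"method": "step_arm", "body": {"plan": [{"dx":0,"dy":0,"dz":0,"ax":0,"ay":0,"az":0.03,"gripper":0},{"dx":0,"dy":0,"dz":0,"ax":0,"ay":0,"az":0,"gripper":0}]}}

```text
clock: 20.68
eef_pos: [535.5, 159.6, 69.1]
tool_rot: [3.14, -0.001, 1.128]
force: [1.5, -0.9, 4.9]
width: 11.1
gripper_force: 61.0
```

```bash
python3 t.py
```

```text
{'clock': 20.675, 'eef_pos': [535.499, 159.615, 69.095], 'tool_rot': [3.14, -0.001, 1.128], 'force': [1.454, -0.856, 4.911], 'torque': [-0.135, -0.306, 0.049], 'width': 11.056} -0.183
```

Request:
{"method": "step_arm", "body": {"plan": [{"dx":0,"dy":0,"dz":0,"ax":0,"ay":0,"az":0.03,"gripper":0},{"dx":0,"dy":0,"dz":0,"ax":0,"ay":0,"az":0,"gripper":0}]}}

```text
clock: 20.92
eef_pos: [535.6, 159.6, 69.1]
tool_rot: [3.14, -0.001, 1.08]
force: [1.7, -0.3, 6.0]
width: 10.8
gripper_force: 61.0
```

```bash
python3 t.py
```

```text
{'clock': 20.925, 'eef_pos': [535.554, 159.628, 69.07], 'tool_rot': [3.14, -0.001, 1.08], 'force': [1.725, -0.3, 5.97], 'torque': [-0.114, -0.342, 0.083], 'width': 10.826} -0.185
```

Request:
{"method": "step_arm", "body": {"plan": [{"dx":0,"dy":0,"dz":0,"ax":0,"ay":0,"az":0.03,"gripper":0},{"dx":0,"dy":0,"dz":0,"ax":0,"ay":0,"az":0,"gripper":0}]}}

```text
clock: 21.18
eef_pos: [535.7, 159.5, 69.1]
tool_rot: [3.139, -0.001, 1.033]
force: [1.1, -0.2, 5.6]
width: 10.8
gripper_force: 61.0
```

```bash
python3 t.py
```

```text
{'clock': 21.175, 'eef_pos': [535.655, 159.546, 69.074], 'tool_rot': [3.139, -0.001, 1.033], 'force': [1.117, -0.249, 5.649], 'torque': [-0.138, -0.324, 0.122], 'width': 10.79} -0.186
```

Request:
{"method": "step_arm", "body": {"plan": [{"dx":0,"dy":0,"dz":0,"ax":0,"ay":0,"az":0.03,"gripper":0},{"dx":0,"dy":0,"dz":0,"ax":0,"ay":0,"az":0,"gripper":0}]}}

```text
clock: 21.42
eef_pos: [535.6, 159.5, 69.1]
tool_rot: [3.14, -0.001, 0.986]
force: [2.3, 0.0, 5.1]
width: 11.1
gripper_force: 61.1
```

```bash
python3 t.py
```

```text
{'clock': 21.425, 'eef_pos': [535.589, 159.522, 69.073], 'tool_rot': [3.14, -0.001, 0.986], 'force': [2.265, 0.036, 5.094], 'torque': [-0.149, -0.423, 0.135], 'width': 11.055} -0.189
```

Request:
{"method": "step_arm", "body": {"plan": [{"dx":0,"dy":0,"dz":0,"ax":0,"ay":0,"az":0.03,"gripper":0},{"dx":0,"dy":0,"dz":0,"ax":0,"ay":0,"az":0,"gripper":0}]}}

```text
clock: 21.68
eef_pos: [535.4, 159.5, 69.1]
tool_rot: [3.14, -0.001, 0.939]
force: [1.1, -0.3, 6.2]
width: 10.9
gripper_force: 61.2
```

```bash
python3 t.py
```

```text
{'clock': 21.675, 'eef_pos': [535.439, 159.482, 69.077], 'tool_rot': [3.14, -0.001, 0.939], 'force': [1.082, -0.343, 6.23], 'torque': [-0.198, -0.327, 0.166], 'width': 10.892} -0.223
```

Request:
{"method": "step_arm", "body": {"plan": [{"dx":0,"dy":0,"dz":0,"ax":0,"ay":0,"az":0.03,"gripper":0},{"dx":0,"dy":0,"dz":0,"ax":0,"ay":0,"az":0,"gripper":0}]}}

```text
clock: 21.92
eef_pos: [535.2, 159.6, 69.1]
tool_rot: [3.14, -0.001, 0.892]
force: [0.7, -1.3, 6.1]
width: 10.8
gripper_force: 61.2
```

```bash
python3 t.py
```

```text
{'clock': 21.925, 'eef_pos': [535.21, 159.59, 69.088], 'tool_rot': [3.14, -0.001, 0.892], 'force': [0.677, -1.306, 6.07], 'torque': [-0.16, -0.29, 0.17], 'width': 10.791} -0.249
```

Request:
{"method": "step_arm", "body": {"plan": [{"dx":-0.001,"dy":-0.0015,"dz":0,"ax":0,"ay":0,"az":0.03,"gripper":0},{"dx":0,"dy":0,"dz":0,"ax":0,"ay":0,"az":0,"gripper":0}]}}

```text
clock: 22.18
eef_pos: [535.0, 159.5, 69.2]
tool_rot: [3.14, -0.001, 0.845]
force: [1.8, -1.0, 6.2]
width: 11.0
gripper_force: 61.2
```

```bash
python3 t.py
```

```text
{'clock': 22.175, 'eef_pos': [534.972, 159.544, 69.158], 'tool_rot': [3.14, -0.001, 0.845], 'force': [1.819, -1.022, 6.151], 'torque': [-0.232, -0.379, 0.192], 'width': 10.955} -0.253
```

Request:
{"method": "step_arm", "body": {"plan": [{"dx":-0.001,"dy":-0.001,"dz":0,"ax":0,"ay":0,"az":0.03,"gripper":0},{"dx":0,"dy":0,"dz":0,"ax":0,"ay":0,"az":0,"gripper":0}]}}

```text
clock: 22.42
eef_pos: [534.6, 159.4, 69.1]
tool_rot: [3.14, -0.001, 0.798]
force: [1.6, -0.9, 6.2]
width: 10.8
gripper_force: 61.2
```

```bash
python3 t.py
```

```text
{'clock': 22.425, 'eef_pos': [534.599, 159.425, 69.138], 'tool_rot': [3.14, -0.001, 0.798], 'force': [1.557, -0.861, 6.152], 'torque': [-0.264, -0.369, 0.201], 'width': 10.77} -0.275
```

Request:
{"method": "step_arm", "body": {"plan": [{"dx":0,"dy":0,"dz":0,"ax":0,"ay":0,"az":0.03,"gripper":0},{"dx":0,"dy":0,"dz":0,"ax":0,"ay":0,"az":0,"gripper":0}]}}

```text
clock: 22.68
eef_pos: [534.4, 159.4, 69.1]
tool_rot: [3.14, -0.001, 0.751]
force: [0.2, -1.1, 6.2]
width: 10.7
gripper_force: 61.3
```

```bash
python3 t.py
```

```text
{'clock': 22.675, 'eef_pos': [534.418, 159.377, 69.127], 'tool_rot': [3.14, -0.001, 0.751], 'force': [0.208, -1.118, 6.175], 'torque': [-0.278, -0.34, 0.265], 'width': 10.748} -0.293
```

Request:
{"method": "step_arm", "body": {"plan": [{"dx":0,"dy":0,"dz":0,"ax":0,"ay":0,"az":0.026,"gripper":0},{"dx":0,"dy":0,"dz":0,"ax":0,"ay":0,"az":0,"gripper":0},{"dx":0,"dy":0,"dz":0,"ax":0,"ay":0,"az":0,"gripper":0}]}}

```text
clock: 23.05
eef_pos: [534.2, 159.4, 69.1]
tool_rot: [3.14, -0.001, 0.71]
force: [1.4, -0.9, 7.5]
width: 10.6
gripper_force: 61.3
```

```bash
python3 t.py
```

```text
{'clock': 23.05, 'eef_pos': [534.23, 159.371, 69.133], 'tool_rot': [3.14, -0.001, 0.71], 'force': [1.363, -0.931, 7.46], 'torque': [-0.274, -0.196, 0.281], 'width': 10.583} -0.255
```

Request:
{"method": "step_arm", "body": {"plan": [{"dx":0,"dy":0,"dz":0,"ax":0,"ay":0,"az":0.013,"gripper":0},{"dx":0,"dy":0,"dz":0,"ax":0,"ay":0,"az":0,"gripper":0}]}}

```text
clock: 23.3
eef_pos: [534.2, 159.3, 69.1]
tool_rot: [3.14, -0.001, 0.69]
force: [0.8, -1.0, 6.6]
width: 10.8
gripper_force: 61.3
```

```bash
python3 t.py
```

```text
{'clock': 23.3, 'eef_pos': [534.159, 159.321, 69.117], 'tool_rot': [3.14, -0.001, 0.69], 'force': [0.812, -0.965, 6.628], 'torque': [-0.311, -0.123, 0.231], 'width': 10.833} -0.263
```

Contact was near yaw 1.02, after about 0.40 rad of turn. The tool is now about 0.32 rad past it, which is within the snug window. I release and rise.

Request:
{"method": "step_arm", "body": {"plan": [{"dx":0,"dy":0,"dz":0,"ax":0,"ay":0,"az":0,"gripper":0.2},{"dx":0,"dy":0,"dz":0,"ax":0,"ay":0,"az":0,"gripper":0.35},{"dx":0,"dy":0,"dz":0,"ax":0,"ay":0,"az":0,"gripper":0.4},{"dx":0,"dy":0,"dz":0,"ax":0,"ay":0,"az":0,"gripper":0.4},{"dx":0,"dy":0,"dz":-0.08,"ax":0,"ay":0,"az":0,"gripper":0.4},{"dx":0,"dy":0,"dz":-0.15,"ax":0,"ay":0,"az":0,"gripper":0.4},{"dx":0,"dy":0,"dz":-0.1,"ax":0,"ay":0,"az":0,"gripper":0.4},{"dx":-0.15,"dy":0,"dz":0,"ax":0,"ay":0,"az":-0.1,"gripper":0.4},{"dx":0,"dy":0,"dz":0,"ax":0,"ay":0,"az":-0.1,"gripper":0.4},{"dx":0,"dy":0,"dz":0,"ax":0,"ay":0,"az":-0.1,"gripper":0.4},{"dx":0,"dy":0,"dz":0,"ax":0,"ay":0,"az":-0.1,"gripper":0.4},{"dx":0,"dy":0,"dz":0,"ax":0,"ay":0,"az":0,"gripper":0.4},{"dx":0,"dy":0,"dz":0,"ax":0,"ay":0,"az":0,"gripper":0.4}]}}

```text
clock: 24.92
eef_pos: [498.8, 131.0, 167.7]
tool_rot: [-3.141, 0.0, 1.318]
force: [0.8, 0.7, -0.4]
width: 34.3
gripper_force: 0.0
```

```bash
sed -i "s/w8'/w9'/;s/w8.pkl/w9.pkl/" kn.py; cat >> kn.py <<'E'
x,y=np.c_[L[k],N[k]].T; print('bar angle rel rail',np.radians(rr[2]))
for a,b in((86,97),):
    g=(abs(N)<20)&(L>a)&(L<b)&(abs(Z-35)<6);print([np.median(Z[g&(abs(L-v)<.5)]).round(2) for v in range(a,b)])
E
python3 kn.py
```

```text
{'clock': np.float64(24.925), 'qpos': array([-0.639,  0.613,  0.496,  1.984, -0.464,  0.657, -0.098]), 'eef_pos': array([498.845, 130.953, 167.653]), 'tool_rot': array([-3.141,  0.   ,  1.318]), 'force': array([ 0.756,  0.694, -0.37 ]), 'torque': array([ 0.004, -0.056,  0.006]), 'width': np.float64(34.322)}
front/stop hist (array([ 96,  98,  94,  91, 100,  95,  99,  95,  94, 100,  95, 101,  98,
        97, 100,  93,  95,  90,  96,  92,  96,  95,  93,  99,  96]), array([ 80,  81,  82,  83,  84,  85,  86,  87,  88,  89,  90,  91,  92,
        93,  94,  95,  96,  97,  98,  99, 100, 101, 102, 103, 104, 105]))
right edge slope,N at 60 -0.008627204234460199 -30.16006928150845
bar 1265 ((64.48435974121094, 35.00690841674805), (12.651104927062988, 39.374046325683594), 50.702735900878906) 70.2632449651831
bar centre world [533.14305691 158.17637015]
tool shift mm 34.94901936384178 26.382127272819464
bar angle rel rail 0.8849296812394702
[np.float64(35.71), np.float64(35.69), np.float64(35.69), np.float64(35.74), np.float64(35.4), np.float64(35.55), np.float64(35.64), np.float64(35.18), np.float64(35.59), np.float64(35.62), np.float64(35.82)]
```

View pics/w9.png

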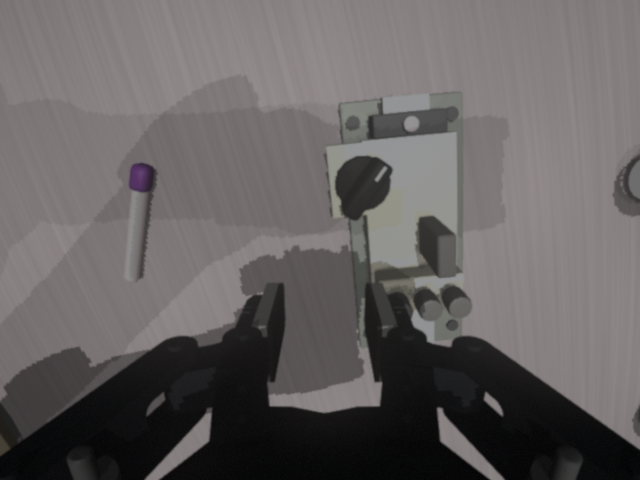

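The carrier sits against the stop at about (410,130). The knob bar at (365,182) is turned about 40° clockwise and the gripper is clear. I'll cross-check the final knob angle before handing in.

```bash
python3 - <<'E'
from h import *
yaw=1.4234;u=np.array([np.cos(yaw),np.sin(yaw)]);n=np.array([-u[1],u[0]])
for f in('w7.pkl','w8.pkl','w9.pkl'):
    W=cloud(pickle.load(open(f,'rb')));X=np.stack([(W[...,:2]-[558.3,89.25])@u,(W[...,:2]-[558.3,89.25])@n],-1);Z=W[...,2]
    k=(Z>68)&(Z<73)&(X[...,1]>10)&(X[...,1]<65)&(X[...,0]>30)&(X[...,0]<95)
    P=X[k];P=P-P.mean(0);v=np.linalg.svd(P,full_matrices=False)[2][0];print(f,np.arctan(v[1]/v[0]),X[k].mean(0))
    q=(Z>67)&(Z<74)&(abs(X[...,1]+9)<11)&(X[...,0]>5)&(X[...,0]<42)
    P=X[q];print('fin',P.mean(0),np.arctan(np.divide(*np.linalg.svd(P-P.mean(0),full_matrices=False)[2][0][::-1])))
E
```

```text
w7.pkl 2.8794192144656013e-05 [65.62273977 32.6141046 ]
fin [36.48149839 -9.530965  ] -1.5626538943624475
w8.pkl -0.007120156822250645 [66.29042233 32.85732865]<stdin>:8: RuntimeWarning: Mean of empty slice.
  ret = um.true_divide(
Traceback (most recent call last):
IndexError: index 0 is out of bounds for axis 0 with size 0
```

```bash
python3 - <<'E'
from h import *
yaw=1.4234;u=np.array([np.cos(yaw),np.sin(yaw)]);n=np.array([-u[1],u[0]])
W=cloud(pickle.load(open('w9.pkl','rb')));X=np.stack([(W[...,:2]-[558.3,89.25])@u,(W[...,:2]-[558.3,89.25])@n],-1);Z=W[...,2]
k=(Z>68)&(Z<73)&(X[...,1]>10)&(X[...,1]<65)&(X[...,0]>30)&(X[...,0]<95)
P=X[k];P=P-P.mean(0);v=np.linalg.svd(P,full_matrices=False)[2][0];print(np.arctan(v[1]/v[0]),X[k].mean(0))
q=(Z>67)&(Z<74)&(abs(X[...,1]+9)<11)&(X[...,0]>0)&(X[...,0]<42);P=X[q];print('fin',P.mean(0),P.min(0),P.max(0))
k=(Z>32)&(Z<38)&(X[...,0]<88)&(X[...,0]>20)
for x in range(30,90,6):
    a=X[k&(abs(X[...,0]-x)<3)][:,1];a=a[abs(a)<60];print(x,np.percentile(a,[1,99]).round(1) if len(a)>9 else '')
E
```

```text
-0.6950071280185527 [65.23081328 35.0679472 ]
fin [28.14136307 -4.55294221] [  9.69084675 -14.03458359] [37.04092234 -2.15886342]
30 [-30.1  33.1]
36 [-29.9  32.9]
42 [-29.6  55.8]
48 [-29.8  56.5]
54 [-30.2  56.6]
60 [-30.   56.6]
66 [-30.   56.6]
72 [-30.2  56.5]
78 [-30.3  56.5]
84 [-29.9  56.3]
```

```bash
python3 -c "
from cell import ctrl
print(ctrl.finish_job())"
```

```text
the job is handed in; nothing more can be done
None
```

I slid the carrier onto the rail to the end stop with about 4 N of contact, turned the clamp about 0.30 rad past contact, let go and handed the job in; the knob's force on the rail could not be measured, and no verdict came back.

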